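# Clear the taped bay and tip the filter carton into it

## Task

On the steel counter, push the round filter-housing cap out of the taped bay until all of it is clear of the tape, and then push the tall broad carton near its top so that it tips over forwards and lies flat in the bay, no part of it beyond the tape's outer edge. Only touch and push: do not lift the cap or the carton, do not slide the carton along while it stands, and leave everything else on the counter where it is.

Things in the scene. Friction and masses are not known exactly. Their poses are not given: they have to be found in the camera images.
- bay: The bay: a rectangle of flat dark tape on the counter, no thickness to speak of. Origin at its centre on the counter. Inside the tape it is 250 mm along its x axis and 150 mm along its y; the tape is 20 mm wide, so 290 x 190 mm over its outer edges. +x points from the near end, where the tall carton stands, to the far end: the carton is to fall that way. +y is to the left of that, z up.
- carton: The tall broad cardboard carton, standing on the bay's near (-x) tape: 60 mm deep along its x axis, 92 mm wide along its y, 200 mm high along its z, about 0.4 kg, evenly filled, rigid. Origin at the centre of its underside. Its +x face looks into the bay, within 0.1 rad. Tipped forwards it lies on that broad face, 60 mm high, top towards the far end.
- carton_top (a point): The centre of the top face of the tall broad carton, 200 mm above its underside. Friction holds the carton's foot when it is pushed slowly near the top; it falls by itself once tilted about 17 degrees. Pushed below mid-height it may slide instead.
- cap: A loose white plastic screw cap of a filter housing, lying flat in the far half of the bay: a disc 70 mm across and 26 mm high with a 26 mm square boss on top (40 mm high in all), about 0.1 kg, slides easily. Origin at the centre of its underside. It lies in the bay where the carton would fall.
- slim: Bystander: slim square cardboard carton, 55 x 55 mm and 150 mm high, standing outside the bay on its right (-y) side. Origin at the centre of its underside.
- bottle: Bystander: clear plastic sample bottle, 60 mm across and 160 mm high, standing to the right (-y) of the tall carton. Origin at the centre of its underside.
- jar: Bystander: glass jar with a steel lid, 60 mm across and 70 mm high, standing to the left (+y) of the tall carton. Origin at the centre of its underside. The counter to the left of the bay's far half is free.
- cup: Bystander: steel cup, 72 mm across and 80 mm high, standing beyond the far (+x) end of the bay. Origin at the centre of its underside.
- spanner: Bystander: steel spanner lying on the right of the counter, well clear of the bay.
- driver: Bystander: screwdriver lying on the left of the counter, well clear of the bay.
- carton_mid (a point): The middle of the tall broad carton, 100 mm above its underside.
Mind the look-alikes: they are no part of the job. Of the things like the cap, leave any that is blue or yellow; of the rest the larger one is meant.

How it is judged:
On the way, in this order (a step that is already met when the one before it is completed fails the run):
1. the cap lies clear of the tape while the carton still stands ((y of cap in the frame of bay above 0.13 m or y of cap in the frame of bay below -0.13 m or x of cap in the frame of bay above 0.18 m or x of cap in the frame of bay below -0.18 m) and angle between carton's own z axis and vertical below 0.1 rad and linear speed of cap below 0.02 m/s), for 0.2 s.
2. the carton lies flat in the bay (angle between carton's own z axis and vertical between 1.5 and 1.64 rad and angle between carton's own y axis and vertical between 1.45 and 1.69 rad and angle between the z axis of carton and the x axis of bay, either way round below 0.35 rad and x of carton in the frame of bay between -0.145 and 0 m and x of carton_top in the frame of bay between 0 and 0.145 m and angle between carton's own x axis and vertical above 3 rad and y of carton in the frame of bay between -0.051 and 0.051 m and y of carton_top in the frame of bay between -0.051 and 0.051 m and (y of cap in the frame of bay above 0.13 m or y of cap in the frame of bay below -0.13 m or x of cap in the frame of bay above 0.18 m or x of cap in the frame of bay below -0.18 m)), for 0.2 s.
At the end, for the whole second after the job is handed in: The cap lies on the counter wholly outside the tape; the carton lies flat on the broad face that looked into the bay, on the counter (within 4 degrees), top towards the far end, its long axis within 20 degrees of the bay's and no part beyond the tape's outer edges (a few mm of grace); both at rest (all of step 2 and linear speed of each of carton, cap below 0.02 m/s and height (world z) of cap below 0.01 m and height (world z) of carton_top between 0.02 and 0.04 m); the robot touches nothing.
It fails at once if the carton was lifted or carried (its foot's centre over 50 mm up, or its mid-point over 115 mm) (height (world z) of carton above 0.05 m or height (world z) of carton_mid above 0.115 m).
It fails at once if the carton was slid along more than 30 mm while standing (angle between carton's own z axis and vertical below 0.2 rad and distance of carton from where it was at the start of the episode above 0.03 m).
It fails at once if the cap was lifted (over 15 mm) or turned over (height (world z) of cap above 0.015 m or angle between cap's own z axis and vertical above 0.5 rad).
It fails at once if a bystander was moved more than 20 mm or knocked over (distance of any of slim, bottle, jar, cup, spanner, driver from where it was at the start of the episode above 0.02 m or angle between any of slim, bottle, jar, cup's own z axis and vertical above 0.3 rad).
It also fails if it takes over 51 s, if anything falls off the work surface, if the arm or the gripper's body presses on something with over 40 N, if the wrist force passes 120 N, or if a joint passes its speed limit or range.

## Robot

A 7-joint arm with a two-finger parallel gripper is mounted at the origin on the work surface. World frame = base frame: x ahead of the robot, y to its left, z up, the work surface at z = 0. Lengths are in m, angles in rad, forces in N, time in s.
With the tool pointing down it reaches from about 0.35 to 0.9 m from the base axis. Payload 7.2 kg.
Tool frame: the origin (TCP) lies on the centre line of the jaws, within the pads' length; the fingertips stand 17 mm ahead of it and the grasp point (between the pads) lies 2 mm behind it (tip_reach is the distance from the TCP to the fingertips, in m); z points along the fingers, y is the direction in which the jaws open and shut (so a half turn about z gives the same grasp; the last joint's range is limited). The gripper opens to 88 mm and grips with 3 to 60 N. Pads are 20 mm wide; open, the fingers measure 115 mm over their backs; the gripper's body (75 mm by 178 mm) begins 61 mm behind the grasp point.
Start: joints at [-1.316, 0.411, -0.013, 1.596, 0.006, 1.134, -0.082], TCP at [0.198, 0.593, 0.24] pointing down, gripper open.
Joint ranges: [-2.95, 2.95], [-0.29, 1.99], [-1.47, 1.44], [0.14, 2.54], [-1.03, 4.17], [0.13, 1.85], [-2.86, 2.86]. Speed limits (rad/s): [2.39, 2.39, 3.01, 3.01, 3.14, 3.14, 3.14].

## Interface

Orientations are given as a rotation vector (axis times angle).
In Python, from workcell import move_pose, servo_line, set_joints, set_gripper, wait, ik, get_obs, snapshot, calibration, PlanningError, sign_off, tip_reach gives the robot as it stands. The module is installed in compiled form; this text tells all that it offers. Calls block until the motion is done:
- move_pose(position, orientation): joint-space move of the TCP to a pose.
- servo_line(position, attitude=None, vel=0.15, stop_force=None): straight line of the TCP; attitude=None keeps the orientation; vel is the mean speed in m/s. With stop_force (N) it stops when the force on the tool has changed by that much, and returns True; else False.
- set_joints(angles): joint-space move.
- set_gripper(opening): opening from 0.0 (shut) to 1.0 (fully open); the grip force is fixed at half the most; returns when the fingers have stopped.
- wait(seconds).
- ik(position, orientation): joint angles nearest the present ones, or None.
- get_obs(): the state.
- snapshot(name): name is "side" or "top"; returns (picture, depth): 420x560x3 uint8, red, green, blue; 420x560 float32, m along the optical axis (not along the pixel's ray), 0 where there is no reading.
- calibration(name): a dict with "mtx" (3x3 intrinsics, pixels), "D" ([k1, k2, p1, p2, k3] as OpenCV has them; the pictures are not rectified), "R" (3x3) and "t" (3): a world point X has camera coordinates R X + t. Camera axes: x right, y down, z forward; pixel columns grow to the right and rows downward; lengths in m; the calibration is good to about 2 mm. A picture is of the moment at which its call begins. calibration takes no time and is no camera call.
A pose or a line that the arm cannot do raises PlanningError and nothing moves.
- sign_off(): hands the job in, once; it reports no verdict.
The state is a dict: "t": time; "joints": joint angles; "joint_velocities": joint speeds; "joint_torque": joint torques, N m; "tcp_pos": TCP position; "ee_rot": TCP orientation; "contact_force": force on the tool from outside, world axes, zero at the start; "wrist_torque": the same for the moment, N m; "finger_gap": opening from 0.0 (shut) to 1.0 (fully open).
Only numpy, scipy, OpenCV 4.12 (cv2) and the standard library are available. Lean on these libraries where they do the work, as an engineer would, in place of code of your own. Each camera call takes 0.05 s, during which the arm holds its last target. There are 200 camera calls.

## Working session

There is one attempt and no reset: what is moved stays moved. The work goes in short steps, each a Python script; the robot and the scene stay as the last script left them, time stands still between calls to the robot, and variables do not carry over. Pictures are saved under pics/ and viewed, about 8 in all and at most 12, crops included, and the job is handed in when it is done.

```bash
mkdir -p pics; cat > h.py <<'E'
import numpy as np, cv2
from workcell import *
def snap(n,f):
    p,d=snapshot(n); np.savez(f'pics/{f}.npz',p=p,d=d); cv2.imwrite(f'pics/{f}.png',cv2.cvtColor(p,cv2.COLOR_RGB2BGR)); return p,d
def ray(n,uv):
    c=calibration(n); q=cv2.undistortPoints(np.array(uv,float).reshape(-1,1,2),np.array(c['mtx'],float),np.array(c['D'],float)).reshape(-1,2)
    R=np.array(c['R']);t=np.array(c['t']); return -R.T@t,np.c_[q,np.ones(len(q))],R,t
def atz(n,uv,z):
    o,q,R,t=ray(n,uv); w=q@R; return o+w*((z-o[2])/w[:,2])[:,None]
def cloud(n,d):
    v,u=np.mgrid[:420,:560]; o,q,R,t=ray(n,np.c_[u.ravel(),v.ravel()])
    X=(q*d.reshape(-1,1)-t)@R; X[d.ravel()<=0]=np.nan; return X.reshape(420,560,3)
E
python3 - <<'E'
from h import *
for n in('side','top'):
    p,d=snap(n,n+'0'); o,_,R,t=ray(n,[[0,0]]); print(n,o.round(3),R[2].round(2))
a,b=[cv2.imread(f'pics/{n}0.png') for n in('side','top')]
cv2.imwrite('pics/s0.png',cv2.resize(a,(800,600))); cv2.imwrite('pics/t0.png',cv2.resize(b,(800,600)))
o=get_obs();print(o['t'],o['tcp_pos'],o['ee_rot'],tip_reach)
E
```

```text
side [0.478 0.891 0.701] [ 0.15 -0.84 -0.52]
top [ 0.483 -0.007  1.538] [ 0.1   0.01 -0.99]
0.1 [0.19816893 0.59230786 0.23889823] [-5.04776669e-01 -3.10066381e+00  2.24685650e-03] 0.017
```

View pics/s0.png

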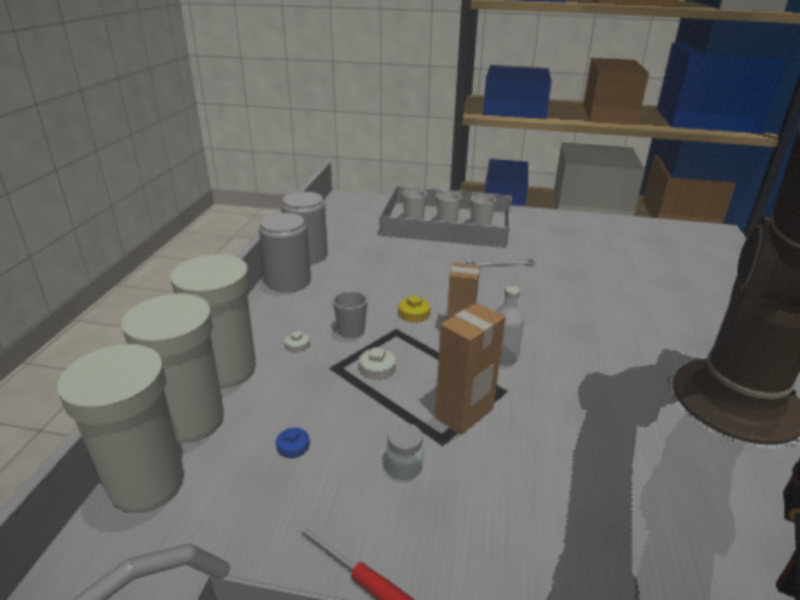

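View pics/t0.png

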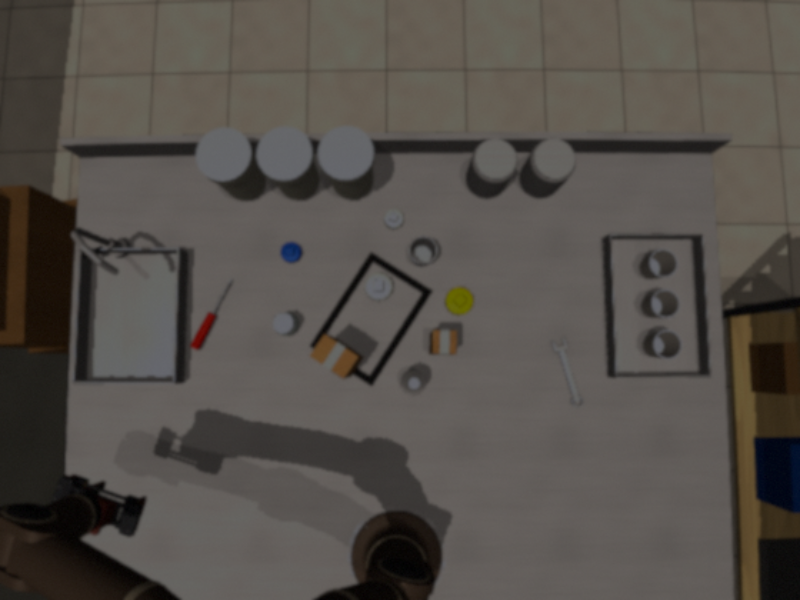

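Side view: the white cap (377,362) is in the taped bay, the carton stands at (468,368), the jar at (404,453) and the cup at (350,315). The look-alikes are blue (292,442), yellow (414,308) and small white (297,341). Top view: bay corners are about (372,255), (430,292), (371,383) and (313,347), with the cap at (378,286). I'll enlarge the bay next.

```bash
python3 - <<'E'
from h import *
b=cv2.imread('pics/top0.png')[165:280,182:336]
b=cv2.convertScaleAbs(cv2.resize(b,None,fx=5,fy=5,interpolation=cv2.INTER_CUBIC),alpha=1.6)
cv2.imwrite('pics/tc.png',b)
b=cv2.imread('pics/side0.png')[200:340,215:385]
b=cv2.convertScaleAbs(cv2.resize(b,None,fx=4.2,fy=4.2,interpolation=cv2.INTER_CUBIC),alpha=1.3)
cv2.imwrite('pics/sc.png',b)
for n in('top','side'):
    z=np.load(f'pics/{n}0.npz');X=cloud(n,z['d'])
    print(n, [(k,X[int(v*.7),int(u*.7)].round(3)) for k,(u,v) in (dict(cap=(378,284),carton=(335,355),slim=(444,341),bottle=(415,380),jar=(286,323),cup=(424,240),tab=(330,250),yel=(459,300),blue=(291,252),wh=(394,217)) if n=='top' else dict(cap=(377,366),carton=(475,318),jar=(404,438),cup=(350,296),slim=(463,268))).items()])
E
```

```text
top [('cap', array([0.678, 0.046, 0.045])), ('carton', array([0.498, 0.135, 0.203])), ('slim', array([ 0.53 , -0.109,  0.151])), ('bottle', array([ 0.44 , -0.043,  0.157])), ('jar', array([0.576, 0.268, 0.077])), ('cup', array([ 0.786, -0.07 ,  0.043])), ('tab', array([ 0.771,  0.174, -0.006])), ('yel', array([ 0.634, -0.158,  0.036])), ('blue', array([0.763, 0.269, 0.024])), ('wh', array([0.853, 0.006, 0.029]))]
side [('cap', array([0.67 , 0.071, 0.027])), ('carton', array([0.494, 0.13 , 0.2  ])), ('jar', array([0.58 , 0.282, 0.069])), ('cup', array([ 0.766, -0.096,  0.069])), ('slim', array([ 0.532, -0.121,  0.151]))]
```

View pics/tc.png

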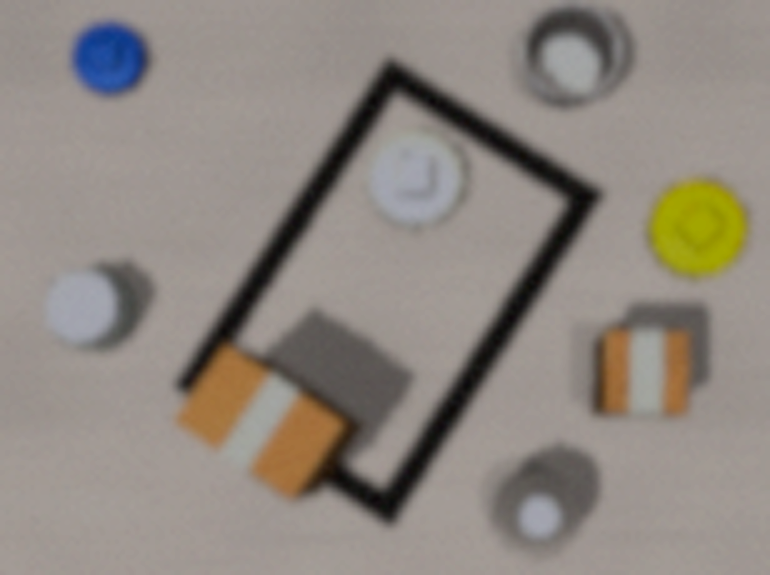

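View pics/sc.png

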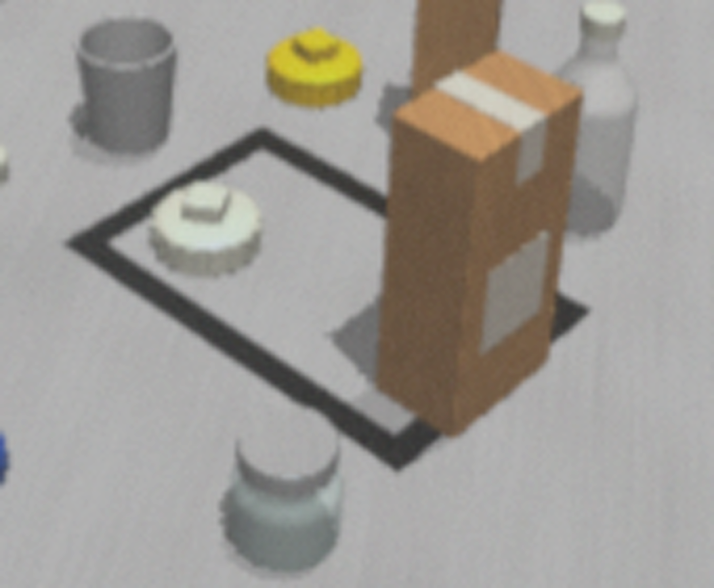

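Top crop: bay outer corners are FL(390,62), FR(603,193), NR(390,522) and NL(177,388). The carton's top face corners are (222,345), (355,420), (297,498) and (178,420), and the cap disc is at (417,180). Side crop: bay corners are (67,242), (263,128), (588,312) and (398,470), and the carton top corners are (393,115), (500,52), (581,95) and (480,158).

```bash
cat > m.py <<'E'
from h import *
def T(a): return (np.array(a,float)+.5)/5-.5+[182,165]
def S(a): return (np.array(a,float)+.5)/4.2-.5+[215,200]
def tri(a,b):
    A=[];B=[]
    for n,uv in(('top',[a]),('side',[b])):
        o,q,R,t=ray(n,uv); w=(q@R)[0]; w/=np.linalg.norm(w); P=np.eye(3)-np.outer(w,w); A.append(P);B.append(P@o)
    x=np.linalg.lstsq(np.vstack(A),np.hstack(B),rcond=None)[0]; return x
E
python3 - <<'E'
from m import *
bt=atz('top',T([(390,62),(603,193),(390,522),(177,388)]),0); bs=atz('side',S([(67,242),(263,128),(588,312),(398,470)]),0)
print('bay',bt.round(3).tolist(),bs.round(3).tolist())
for b in(bt,bs):
    c=b.mean(0);x=(b[0]+b[1]-b[2]-b[3])/2;y=(b[0]+b[3]-b[1]-b[2])/2;print(c[:2],np.linalg.norm(x),np.linalg.norm(y),np.arctan2(x[1],x[0]),np.arctan2(-y[0],y[1]))
ct=T([(222,345),(355,420),(297,498),(178,420)]);cs=S([(393,115),(500,52),(581,95),(480,158)])
k=np.array([tri(a,b) for a,b in zip(ct,cs)]);print('carton',k.round(3).tolist(),k.mean(0))
x=(k[0]+k[1]-k[2]-k[3])/2;y=(k[0]+k[3]-k[1]-k[2])/2;print(np.linalg.norm(x),np.linalg.norm(y),np.arctan2(x[1],x[0]),np.arctan2(-y[0],y[1]))
print('cap boss',tri(T((418,172)),S((206,199))),'disc',atz('top',T([(417,180)]),.024))
print('bosscentre',tri(T((418,172)),S((206,199))))
print('jar',atz('top',T([(85,307)]),.07),'cup',atz('top',T([(578,50)]),.08),'slim',atz('top',T([(646,371)]),.15),'bottle',atz('top',T([(540,517)]),.16),'yel',atz('top',T([(698,227)]),.026))
E
```

```text
bay [[0.762, 0.063, 0.0], [0.664, -0.093, 0.0], [0.424, 0.064, 0.0], [0.522, 0.219, 0.0]] [[0.764, 0.062, 0.0], [0.662, -0.093, 0.0], [0.423, 0.063, 0.0], [0.524, 0.219, 0.0]]
[0.59293103 0.06320266] 0.286161425725157 0.18430572839476758 -0.5779895170306788 -0.5610509601693288
[0.59350564 0.06286706] 0.2866457763344605 0.18599638459304693 -0.5796736206752262 -0.5777461771638537
carton [[0.544, 0.161, 0.2], [0.495, 0.077, 0.194], [0.447, 0.114, 0.195], [0.496, 0.189, 0.199]] [0.49569727 0.13523468 0.19675468]
0.057805014879432876 0.0940956733726478 -0.5925018453791341 -0.5536977251345904
cap boss [0.67493656 0.0415608  0.03431031] disc [[0.6709011  0.04269309 0.024     ]]
bosscentre [0.67493656 0.0415608  0.03431031]
jar [[0.57693629 0.27400134 0.07      ]] cup [[ 0.75526155 -0.07235914  0.08      ]] slim [[ 0.52782641 -0.1118559   0.15      ]] bottle [[ 0.4331887  -0.04115281  0.16      ]] yel [[ 0.63537851 -0.16007156  0.026     ]]
```

Bay centre is (0.593,0.063) with yaw −0.578, and both views agree; the sides measure 286×185 mm against a nominal 290×190. In the bay frame the carton is at (−0.121,0.007), with its top measured at 0.197 m against 0.200. The cap is at about (0.077,0.025). I'll push the cap towards +y with half-open fingers straddling it.

```bash
cat >> m.py <<'E'
from scipy.spatial.transform import Rotation as Ro
C=np.array([.593,.063]);Y=-.578;ex=np.array([np.cos(Y),np.sin(Y)]);ey=np.array([-ex[1],ex[0]])
def W(x,y,z): return [*(C+x*ex+y*ey),z]
def B(p): d=np.array(p)[:2]-C; return np.array([d@ex,d@ey]).round(4)
def down(yd): # tool y along yd
    y=np.array([*yd,0]);z=np.array([0,0,-1.]);return Ro.from_matrix(np.c_[np.cross(y,z),y,z]).as_rotvec()
def best(p,yd):
    q0=np.array(get_obs()['joints']);c=[]
    for s in(1,-1):
        q=ik(p,down(s*yd))
        if q is not None:c.append((np.abs(np.array(q)-q0).max(),s,np.round(q,2)))
    print(sorted(c,key=lambda a:a[0]));return down(min(c,key=lambda a:a[0])[1]*yd)
E
python3 - <<'E'
from m import *
print(B((.671,.042)),B((.496,.135)))
set_gripper(.5)
p=get_obs()['tcp_pos']
move_pose([.3,.5,.42],get_obs()['ee_rot'])
r=best(W(.077,-.047,.3),ex)
move_pose(W(.077,-.047,.3),r)
servo_line(W(.077,-.047,.09),vel=.15)
o=get_obs();print(o['t'],B(o['tcp_pos']),o['tcp_pos'],o['joint_velocities'],o['finger_gap'],o['contact_force'])
p,d=snap('side','s1');cv2.imwrite('pics/s1c.png',cv2.resize(cv2.imread('pics/s1.png')[150:340,190:400],None,fx=3,fy=3))
E
```

```text
[0.0768 0.025 ] [-0.1206  0.0073]
[(np.float64(0.7427407901020818), 1, array([-0.58,  0.46,  0.78,  1.53, -0.33,  1.29, -0.33])), (np.float64(2.5027181050158567), -1, array([-0.32,  0.39,  0.38,  1.52, -0.15,  1.26,  2.65]))]
5.625 [ 0.0775 -0.0468] [ 0.63238817 -0.01855833  0.09091353] [-0.00080499 -0.00313278 -0.00014061  0.00012517  0.00033715 -0.00120119
 -0.00068909] 0.5014809377335716 [-0.00925875 -0.13762594  0.21619723]
```

View pics/s1c.png

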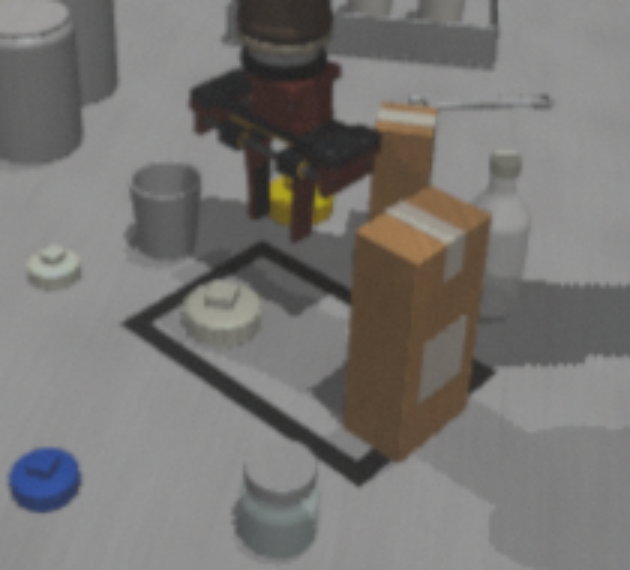

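The fingers (258,215 and 302,235) are behind the cap (222,312), clear of the cup (166,210) and the slim carton. Now I'll descend and push.

```bash
python3 - <<'E'
from m import *
servo_line(W(.077,-.047,.027),vel=.08,stop_force=10)
print(get_obs()['tcp_pos'])
print(servo_line(W(.077,.120,.027),vel=.06,stop_force=25))
o=get_obs();print(o['t'],B(o['tcp_pos']),o['contact_force'])
servo_line(W(.077,.085,.027),vel=.08)
servo_line(W(.077,.06,.30),vel=.2)
a=W(-.20,.0073,.30); r=best(a,ey)
move_pose(a,r)
o=get_obs();print(o['t'],B(o['tcp_pos']),o['tcp_pos'])
p,d=snap('side','s2');X=cloud('side',d)
cv2.imwrite('pics/s2c.png',cv2.resize(cv2.imread('pics/s2.png')[150:340,170:400],None,fx=3,fy=3))
# white cap: bright white pixels near counter, outside earlier small one
hsv=cv2.cvtColor(p,cv2.COLOR_RGB2HSV); Xf=X.reshape(-1,3)
loc=np.c_[(Xf[:,:2]-C)@ex,(Xf[:,:2]-C)@ey]
m=(Xf[:,2]>.017)&(Xf[:,2]<.033)&(np.abs(loc[:,0]-.077)<.08)&(loc[:,1]>-.06)&(loc[:,1]<.23)
q=loc[m];print(m.sum(),q.min(0),q.max(0))
E
```

```text
[ 0.6321479  -0.01862891  0.02735011]
False
9.5417 [0.077  0.1199] [-0.72315937 -0.42781716  0.18187731]
[(np.float64(0.9878591671040362), 1, array([-0.94,  0.07,  0.47,  1.91, -0.03,  1.17,  0.54])), (np.float64(1.9452365152271565), -1, array([-1.7 ,  0.17,  1.39,  1.93, -0.18,  1.18, -2.39]))]
12.7333 [-0.1992  0.0076] [0.43026626 0.17817733 0.30006872]
357 [0.0411169  0.12316594] [0.11022317 0.19463495]
```

View pics/s2c.png

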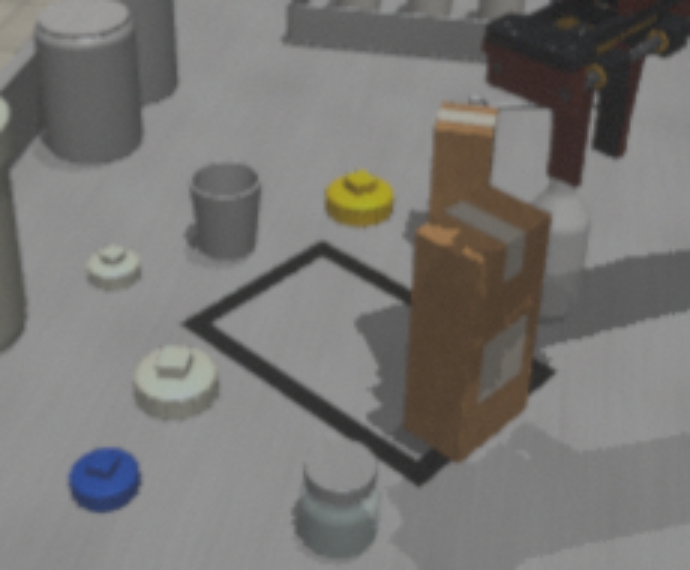

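The cap (176,380) is now at bay (0.076,0.159), wholly outside the tape, and the carton still stands. Next I'll tip the carton.

```bash
python3 - <<'E'
from m import *
servo_line(W(-.20,.0073,.19),vel=.1)
print(servo_line(W(-.088,.0073,.19),vel=.03,stop_force=20))
o=get_obs();print(o['t'],B(o['tcp_pos']),o['contact_force'])
wait(.8)
servo_line(W(-.2,.0073,.19),vel=.15); servo_line(W(-.2,.0073,.35),vel=.2)
print(get_obs()['t'],get_obs()['contact_force'])
p,d=snap('side','s3');cv2.imwrite('pics/s3c.png',cv2.resize(cv2.imread('pics/s3.png')[150:340,170:400],None,fx=3,fy=3))
for n in('side','top'):
    if n=='top': p,d=snap('top','t3')
    X=cloud(n,d).reshape(-1,3);l=np.c_[(X[:,:2]-C)@ex,(X[:,:2]-C)@ey]
    for lo,hi,b in((.05,.075,(-.2,.16,-.1,.1)),(.017,.033,(0,.16,.1,.23))):
        m=(X[:,2]>lo)&(X[:,2]<hi)&(l[:,0]>b[0])&(l[:,0]<b[1])&(l[:,1]>b[2])&(l[:,1]<b[3])
        print(n,m.sum(),l[m].min(0).round(3),l[m].max(0).round(3),np.median(X[m,2]).round(3), cv2.minAreaRect(l[m].astype(np.float32)))
E
```

```text
False
17.9167 [-0.0881  0.0073] [ 0.94112282  0.1936153  -0.04809875]
20.5667 [ 0.00105422  0.45667007 -0.38801992]
side 1814 [-0.083 -0.042] [0.12  0.056] 0.06 ((0.01838717609643936, 0.006825339049100876), (0.09546339511871338, 0.20349571108818054), 89.25955200195312)
side 346 [0.04  0.123] [0.111 0.193] 0.025 ((0.07366953045129776, 0.15817995369434357), (0.07163754105567932, 0.06329050660133362), 58.67178726196289)
top 1480 [-0.083 -0.038] [0.119 0.055] 0.06 ((0.018080934882164, 0.008599884808063507), (0.0919840857386589, 0.2014075517654419), 89.63794708251953)
top 240 [0.042 0.123] [0.111 0.194] 0.025 ((0.07751008123159409, 0.15745384991168976), (0.06872086226940155, 0.07112285494804382), 13.729889869689941)
```

View pics/s3c.png

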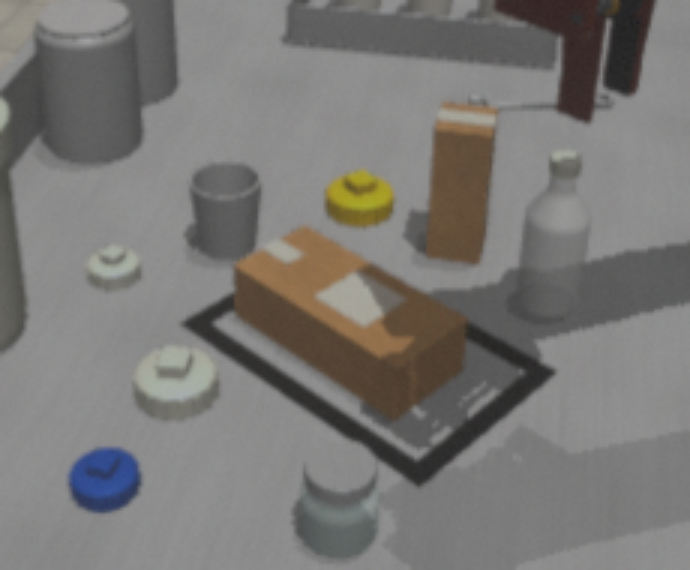

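The carton lies flat in the bay at x −0.083 to 0.119 and y −0.04 to 0.055, with its top at 0.060 m. The cap is at (0.076,0.158), the bystanders look unmoved and the arm is clear.

```bash
python3 -c "
from workcell import *
sign_off()"
```

```text
the job is handed in; nothing more can be done
```

The cap is out of the bay and the carton lies flat inside it. I handed the job in with the robot's clock at about 20.7 s of the 51 s allowed, and sign-off gives no verdict.

- **Cap:** I pushed it towards +y with half-open fingers straddling it. It now lies at bay (0.076, 0.158). Its nearest edge is at y = 0.123, about 28 mm beyond the tape's outer edge, and it stayed flat.
- **Carton:** I pushed it slowly near the top, with the fingertips at about 0.17 m, and it tipped forwards. Its top now points to the far end.
    - **Position:** it spans x −0.083 to 0.119 and y −0.04 to 0.055 in the bay frame, well inside the outer edges at ±0.145 and ±0.095.
    - **Flatness and alignment:** its top surface is at 0.060 m and it lies within about 1° of the bay's axis.
- **Final checks:** the side and top cameras agree on both positions to within about 4 mm. The bystanders in the last side crop look unmoved; I did not measure them, and the screwdriver and most of the spanner are outside that crop. The arm is clear of everything.
- **Discrepancy:** the tape measured about 286 × 185 mm against the nominal 290 × 190 mm, which is too small to matter here.

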